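# Put the clamping blocks away in order of length

### The arm

A 7-joint arm with a two-finger parallel gripper is mounted at the origin on the work surface; the furniture and walls round the work are solid. World frame = base frame: x ahead of the robot, y to its left, z up, the work surface at z = 0. Lengths are in m, angles in rad, forces in N, time in s.
With the tool pointing down it reaches from about 0.425 to 0.925 m from the base axis. Payload 6.8 kg.
Tool frame: the origin (TCP) lies at the very end of the fingers, on their centre line; the grasp point (between the pads) lies 19 mm behind it; z points along the fingers, y is the line along which they close (so a half turn about z gives the same grasp; the last joint's range is limited). The gripper opens to 85 mm and grips with 20 to 120 N. Pads are 22 mm wide; open, the fingers measure 114 mm over their backs; the gripper's body (76 mm by 85 mm) begins 54 mm behind the grasp point. The pads swing forward as they close: fully open they stand 13 mm farther back than shut.
Start: joints at [1.103, 0.477, 0.022, 1.555, -0.011, 1.109, -0.083], TCP at [0.238, -0.632, 0.231] pointing down, gripper open.
Joint ranges: [-2.96, 2.96], [-0.34, 2.1], [-1.41, 1.46], [0.24, 2.44], [-1.37, 4.51], [0.17, 1.92], [-2.96, 2.96]. Speed limits (rad/s): [2.39, 2.39, 3.14, 3.14, 3.14, 3.14, 3.14].

### API

Orientations are given as a unit quaternion [w, x, y, z].
In Python, from station import bot gives the robot as it stands. The module is installed in compiled form; this text tells all that it offers.
- The arm moves only by the shell command python3 -m jog 'ROWS' [OPENING] [FORCE]. ROWS is JSON, a list of rows, each a list of 4 numbers: the shift along the tool's x, y, z in cm, then the turn about the tool's z in rad. In form: [[x, y, z, spin], ...]. A call has 1 to 20 rows; each row is the pose to reach, as a shift and turn from the pose commanded when the call began, along the tool's axes at that moment; what a row does not reach only later rows make up. A row lasts 1/12 s, in which the tool goes at most 41.7 mm and 7.16 degrees, less where a joint would pass 70% of its speed; a pose out of reach is approached as far as the arm can. A call with a gripper value outside its range is refused whole. OPENING is the closure, from -1 (fully open) to 1 (shut), set as the call begins (- or left out, the last holds). The fingers move at their own pace and stop on an object; FORCE is the grip in N (left out, the last holds). Time passes only in rows, so rows that repeat a pose let the fingers close. It gives the time, the measured TCP pose, the force, the opening and the grip force at its end, in the units of the state.
- bot.get_obs(): the state, without advancing time (a new reading comes with each control period).
- bot.read_camera(name): name is "scene" or "side" or "wrist"; returns a dict with "pixels" (400x640x3 uint8, red, green, blue), "depth" (400x640 float32, m along the optical axis (not along the pixel's ray), 0 where there is no reading), "fovy" (degrees; the focal length in pixels is half the picture's height over the tangent of half this angle, whatever the lens; pixels are square), "cx", "cy" (the principal point, pixels), "distortion" ([k1, k2, p1, p2, k3] as OpenCV has them; the pictures are not rectified), "pose" (4x4, takes a point from camera to world coordinates). Camera axes: x right, y down, z forward; pixel columns grow to the right and rows downward; lengths in m; the calibration is good to about 2 mm. A picture is of the moment at which its call begins.
- bot.hand_in(): hands the job in; it is judged then, once.
The state is a dict: "t": time; "q": joint angles; "joint_vel": joint speeds; "joint_torque": joint torques, N m; "eef_pos": TCP position; "tool_rot": TCP orientation; "contact_force": force on the tool from outside, world axes, zero at the start; "torque": the same for the moment, N m; "gripper_width": opening from 0.0 (shut) to 1.0 (fully open); "grasp_force": force on a finger pad.
Only numpy, scipy, OpenCV 4.12 (cv2) and the standard library are available. Lean on these libraries where they do the work, as an engineer would, in place of code of your own. Each camera call takes 0.05 s, during which the arm holds its last target. There are 200 camera calls.

### The job

Put the four bare pale-wood clamping blocks away in the low rack, one to each bay, in order of length: the shortest in the bay next to the upright peg, the longest in the bay farthest from it. Lay each block flat on the board, centred in its bay and pointing along the strips, and leave them all there.

Things in the scene. Friction and masses are not known exactly. Their poses are not given: they have to be found in the camera images.
- block_5: Bare pale-wood clamping block, the shortest of the four: 75 mm long (its y axis), 50 mm wide (x), 34 mm tall (z). Loose on the bench, lying flat with z up, light (under 0.3 kg). Origin: centre of its underside.
- block_2: Bare pale-wood clamping block, the second shortest of the four: 100 mm long (its y axis), 45 mm wide (x), 30 mm tall (z). Loose on the bench, lying flat with z up, light (under 0.3 kg). Origin: centre of its underside.
- block_3: Bare pale-wood clamping block, the third shortest of the four: 120 mm long (its y axis), 55 mm wide (x), 40 mm tall (z). Loose on the bench, lying flat with z up, light (under 0.3 kg). Origin: centre of its underside.
- block_4: Bare pale-wood clamping block, the longest of the four: 160 mm long (its y axis), 38 mm wide (x), 28 mm tall (z). Loose on the bench, lying flat with z up, light (under 0.3 kg). Origin: centre of its underside.
- rack: Fixed pale-wood rack board, 130 mm (x) by 440 mm (y), 12 mm thick; origin: centre of its underside, z up. Five dark strips, 6 mm wide, tops at z = 16 mm, run along x at y = -190, -95, 0, 95, 190 mm and bound four equal bays, 89 mm wide, centred at x = 0, y = -142.5, -47.5, 47.5, 142.5 mm, floor at z = 12 mm. Flat screw heads on each bay's centre line. The longest block overhangs 15 mm at each end.
- end_peg: Turned dark-wood peg, 26 mm across and 48 mm tall, fixed upright on the rack near one of its two ends, at x = +45 mm and y = +206 or -206 mm of the rack: which end it is changes. It marks the end where the row begins. Origin: centre of its foot.
- end_cap: Flat dark-wood plate 26 x 22 mm, 8 mm thick, fixed on the rack at the other end from the peg. Origin: centre of its underside.

How it is judged:
By the outcome, as a careful person would: the job done as asked, in the order asked, and still so for the second after the job is handed in, with the robot touching nothing.
It also fails if it takes over 99 s, if anything falls off the work surface, if the arm or the gripper's body presses on something with over 40 N, if the wrist force passes 120 N, or if a joint passes its speed limit or range.

## Working session

There is one attempt and no reset: what is moved stays moved. The work goes in short steps, Python scripts to look and compute and a shell command to move; the robot and the scene stay as the last step left them, time stands still between calls to the robot, and variables do not carry over. Pictures are saved under pics/ and viewed, at most 14 in all, crops included, and the job is handed in when it is done.

```bash
mkdir -p pics
cat > h.py <<'E'
from station import bot
import numpy as np, cv2
def cam(n):
    c=bot.read_camera(n); f=200/np.tan(np.radians(c["fovy"])/2)
    c["K"]=np.array([[f,0,c["cx"]],[0,f,c["cy"]],[0,0,1]]); c["D"]=np.array(c["distortion"],float); c["pose"]=np.array(c["pose"]); return c
def plane(c,uv,z):
    p=cv2.undistortPoints(np.array(uv,float).reshape(-1,1,2),c["K"],c["D"]).reshape(-1,2)
    d=np.c_[p,np.ones(len(p))]@c["pose"][:3,:3].T; o=c["pose"][:3,3]
    return o+d*((z-o[2])/d[:,2])[:,None]
def cloud(c):
    v,u=np.mgrid[:400,:640]; p=cv2.undistortPoints(np.stack([u,v],-1).reshape(-1,1,2).astype(float),c["K"],c["D"]).reshape(400,640,2)
    P=np.dstack([p,np.ones((400,640))])*c["depth"][...,None]
    return P@c["pose"][:3,:3].T+c["pose"][:3,3]
def save(c,n): cv2.imwrite(f"pics/{n}.png",c["pixels"][...,::-1])
E
python3 - <<'E'
from h import *
for n in("scene","side","wrist"):
    c=cam(n); save(c,n+"0"); print(n,c["pose"].round(3).tolist(),c["fovy"],c["D"])
o=bot.get_obs(); print(o)
E
```

```text
scene [[-0.592, -0.419, 0.688, -0.434], [-0.806, 0.286, -0.519, 0.795], [0.021, -0.862, -0.506, 0.802], [0.0, 0.0, 0.0, 1.0]] 45.5545891390295 [-0.03681914  0.          0.          0.          0.        ]
side [[-0.877, -0.191, 0.44, 0.027], [-0.48, 0.312, -0.82, 1.069], [0.02, -0.931, -0.365, 0.497], [0.0, 0.0, 0.0, 1.0]] 50.74173697042289 [-0.08505063  0.          0.          0.          0.        ]
wrist [[0.351, -0.888, -0.297, 0.313], [-0.936, -0.333, -0.109, -0.603], [-0.002, 0.316, -0.949, 0.373], [0.0, 0.0, 0.0, 1.0]] 68.01409409927265 [-0.03422646  0.          0.          0.          0.        ]
{'t': 0.15, 'q': array([ 1.10287705,  0.47763686,  0.02233685,  1.55621933, -0.01148765,
        1.1093162 , -0.08310839]), 'joint_vel': array([-1.65232709e-03, -9.40978242e-05,  2.99631835e-04, -1.89102766e-03,
       -1.17802169e-03, -8.59300033e-04,  2.80703156e-04]), 'joint_torque': array([ 3.58525605e-03, -5.96927404e+01,  1.61081236e+00, -2.81487501e+01,
        1.27088049e-02,  6.63087078e-03,  2.47555704e-05]), 'eef_pos': array([ 0.23750341, -0.63134008,  0.23053314]), 'tool_rot': array([-7.02305054e-04,  9.83857489e-01,  1.78952271e-01, -1.83242395e-04]), 'contact_force': array([ 0.51914928, -0.0025325 , -0.38387099]), 'torque': array([-0.0237971 , -0.02291168, -0.0148888 ]), 'grasp_force': 0.0, 'gripper_width': 1.0008384094208407}
```

View pics/scene0.png

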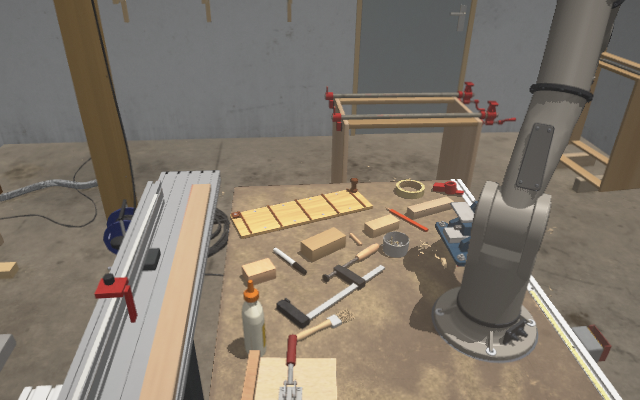

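View pics/side0.png

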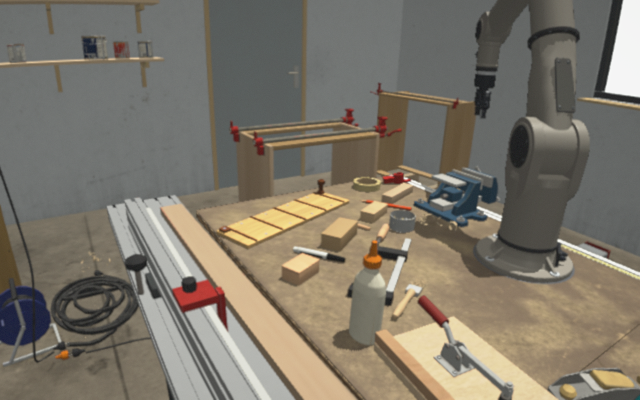

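View pics/wrist0.png

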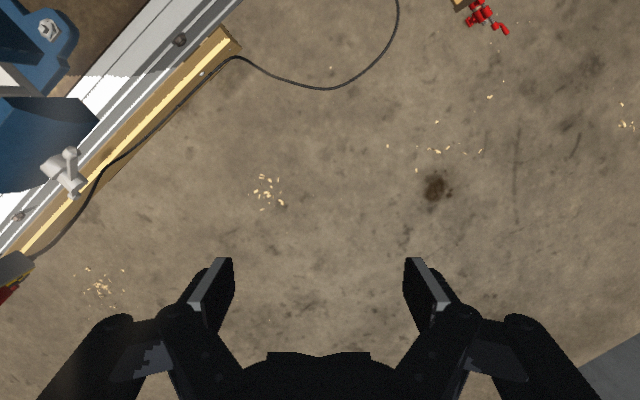

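The scene picture shows the blocks near (259,271), (324,243), (382,226) and (430,207). The rack is around (303,211), with the peg at (353,185) on its right end. The side view agrees, with blocks near (300,267), (341,233), (375,210) and (397,192). The wrist view shows only floor. Next I measure the blocks in both views.

```bash
cat > m.py <<'E'
from h import *
def blocks(n,zlo=.018,zhi=.055):
    c=cam(n); P=cloud(c); hsv=cv2.cvtColor(c["pixels"],cv2.COLOR_RGB2HSV)
    ok=(P[...,2]>zlo)&(P[...,2]<zhi)&(P[...,0]>.2)&(P[...,0]<1.1)&(abs(P[...,1])<.9)&(c["depth"]>0)
    ok&=(hsv[...,0]>8)&(hsv[...,0]<28)&(hsv[...,1]>50)&(hsv[...,2]>90)
    N,L,S,C=cv2.connectedComponentsWithStats(ok.astype(np.uint8),connectivity=4)
    for i in range(1,N):
        if S[i,4]<60: continue
        p=P[L==i]; h=np.percentile(p[:,2],90); t=p[p[:,2]>h-.006]
        r=cv2.minAreaRect((t[:,:2]*1000).astype(np.float32))
        print(n,"px",C[i].round(),"n",S[i,4],"top",round(h*1000,1),"c",np.round(r[0],1),"size",np.round(r[1],1),"ang",round(r[2],1))
    return c,P
if __name__=="__main__":
    for n in("scene","side"):
        c,P=blocks(n); 
        hsv=cv2.cvtColor(c["pixels"],cv2.COLOR_RGB2HSV)
        for u,v in ([(259,268),(324,239),(382,224),(303,211),(353,185),(237,215)] if n=="scene" else [(300,262),(341,228),(320,187)]): print((u,v),P[v,u].round(3),hsv[v,u])
E
python3 m.py
```

```text
scene px [419. 126.] n 238 top 54.1 c [ 878.2 -677.2] size [500.   22.2] ang 60.7
scene px [349. 129.] n 82 top 53.2 c [1025.  -419.9] size [73.1 25.8] ang 45.8
scene px [409. 186.] n 173 top 23.8 c [ 547.2 -297. ] size [ 96.1 100.6] ang 45.4
scene px [430. 205.] n 368 top 27.3 c [ 416.8 -259.7] size [166.5  47. ] ang 81.1
scene px [381. 223.] n 354 top 29.6 c [426.7 -56.2] size [103.9  51. ] ang 86.7
scene px [322. 241.] n 739 top 39.6 c [443.8 146.9] size [ 60.1 122.7] ang 3.8
scene px [368. 249.] n 75 top 21.9 c [353.6  58.2] size [16.7 76.4] ang 11.0
scene px [258. 269.] n 491 top 33.7 c [443.6 353.6] size [77.  56.1] ang 82.3
(259, 268) [0.437 0.354 0.031] [ 20  78 243]
(324, 239) [0.441 0.145 0.036] [ 17  97 223]
(382, 224) [ 0.415 -0.049  0.028] [ 20  77 238]
(303, 211) [0.635 0.086 0.009] [ 17 118 149]
(353, 185) [ 0.647 -0.125  0.032] [ 11 107  81]
(237, 215) [0.716 0.275 0.019] [ 10 147 154]
side px [318. 144.] n 72 top 54.2 c [ 920.6 -613.5] size [252.9  22.4] ang 60.1
side px [269. 152.] n 77 top 52.5 c [1045.  -408.9] size [64. 44.] ang 17.2
side px [366. 182.] n 137 top 23.8 c [ 549.7 -296.8] size [94.6 99.7] ang 4.5
side px [397. 191.] n 241 top 27.7 c [ 420.8 -256.9] size [158.8  41.3] ang 79.5
side px [374. 209.] n 267 top 29.6 c [429.4 -56.6] size [109.5  46.8] ang 86.5
side px [339. 231.] n 643 top 39.6 c [446.9 147.6] size [ 56.1 124.1] ang 1.6
side px [382. 229.] n 73 top 22.0 c [356.4  63.6] size [18.1 84.1] ang 9.6
side px [300. 265.] n 583 top 33.7 c [445.3 356.3] size [77.4 53.3] ang 83.1
side px [273. 366.] n 181 top 54.5 c [317.8 665.5] size [  2.  177.5] ang 61.1
(300, 262) [0.446 0.355 0.034] [ 21  85 243]
(341, 228) [0.442 0.15  0.037] [ 19 102 223]
(320, 187) [ 0.647 -0.119  0.034] [ 11 125  57]
```

Both views agree on the blocks and on the given heights (34, 30, 40 and 28 mm). Next I move over the middle and use the wrist camera to get the rack precisely.

```bash
python3 -m jog '[[53.2,-52.7,-12,0.36],[53.2,-52.7,-12,0.36],[53.2,-52.7,-12,0.36],[53.2,-52.7,-12,0.36],[53.2,-52.7,-12,0.36],[53.2,-52.7,-12,0.36],[53.2,-52.7,-12,0.36],[53.2,-52.7,-12,0.36],[53.2,-52.7,-12,0.36],[53.2,-52.7,-12,0.36],[53.2,-52.7,-12,0.36],[53.2,-52.7,-12,0.36],[53.2,-52.7,-12,0.36],[53.2,-52.7,-12,0.36],[53.2,-52.7,-12,0.36],[53.2,-52.7,-12,0.36],[53.2,-52.7,-12,0.36],[53.2,-52.7,-12,0.36],[53.2,-52.7,-12,0.36],[53.2,-52.7,-12,0.36]]'
python3 -m jog '[[0,0,0,0],[0,0,0,0]]'
python3 - <<'E'
from m import *
c,P=blocks("wrist"); save(c,"wrist1")
E
```

```text
t: 1.92
eef_pos: [0.5508, 0.0531, 0.3516]
tool_rot: [-0.001, 1.0, 0.003, 0.0]
contact_force: [0.4, 0.3, -0.7]
gripper_width: 1.001
grasp_force: 0.0
t: 2.08
eef_pos: [0.5496, 0.0469, 0.3509]
tool_rot: [0.001, 1.0, -0.001, -0.0]
contact_force: [0.1, -0.6, -0.2]
gripper_width: 0.997
grasp_force: 0.0
wrist px [160.  34.] n 233 top 20.7 c [728.5 275.4] size [21.3 26.9] ang 76.3
wrist px [ 47. 166.] n 1205 top 54.0 c [489.  501.9] size [  4.5 521.7] ang 60.8
wrist px [532. 154.] n 1188 top 25.3 c [ 549.9 -299. ] size [98.3 98.2] ang 59.1
wrist px [140. 219.] n 1338 top 34.6 c [445.  353.1] size [76.  51.7] ang 82.6
wrist px [260. 219.] n 2240 top 40.6 c [447.2 144.6] size [ 55.5 120.6] ang 2.5
wrist px [381. 226.] n 1424 top 30.7 c [429.4 -60. ] size [99.6 45.8] ang 85.5
wrist px [496. 230.] n 1821 top 28.8 c [ 420.5 -262.2] size [159.4  38.9] ang 80.4
wrist px [313. 261.] n 386 top 22.8 c [357.3  58.2] size [20.  86.2] ang 7.5
wrist px [383. 309.] n 74 top 37.5 c [264.9 -72.3] size [30.2  4.6] ang 45.0
```

View pics/wrist1.png

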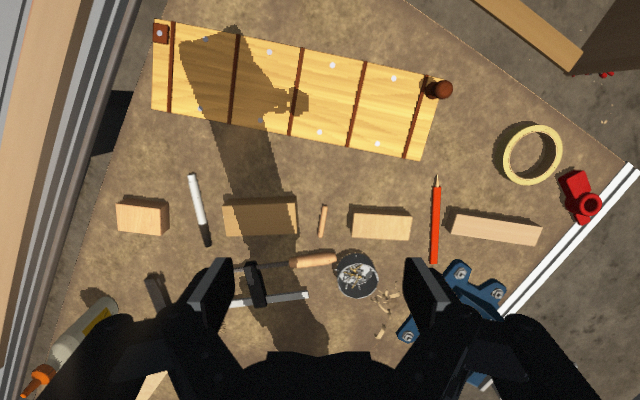

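The wrist picture shows the rack clearly: corners near (152,20), (440,75), (420,160) and (152,107), the peg at (438,90) and the cap at (160,33). The blocks are at (141,218), (260,216), (381,222) and (495,230). Next I fit the rack from its outline and strips.

```bash
cat > r.py <<'E'
from h import *
def rack():
    c=cam("wrist"); P=cloud(c); hsv=cv2.cvtColor(c["pixels"],cv2.COLOR_RGB2HSV)
    x,y,z=P[...,0],P[...,1],P[...,2]
    reg=(x>.5)&(x<.85)&(y>-.22)&(y<.36)
    b=(reg&(z>.0065)&(z<.030)&(hsv[...,1]>60)).astype(np.uint8)
    N,L,S,C=cv2.connectedComponentsWithStats(b); i=1+np.argmax(S[1:,4])
    p=P[L==i]; r=cv2.minAreaRect((p[:,:2]*1000).astype(np.float32)); print("board z",np.median(p[:,2]).round(4),r)
    dark=(L==i)&(hsv[...,2]<110)&(hsv[...,1]>150)
    N,L2,S,C=cv2.connectedComponentsWithStats(dark.astype(np.uint8))
    for k in range(1,N):
        if S[k,4]<40: continue
        v,u=np.nonzero(L2==k); q=plane(c,np.c_[u,v],.016)[:,:2]
        r=cv2.minAreaRect((q*1000).astype(np.float32)); print("dark",C[k].round(),S[k,4],"z",np.median(P[L2==k][:,2]).round(4),np.round(r[0],1),np.round(r[1],1),round(r[2],2), "mean",(q.mean(0)*1000).round(1))
    return c,P
if __name__=="__main__":
    c,P=rack()
    print(P[210:225:7,140].round(4),P[150,300],P[60,330])
E
python3 r.py
```

```text
board z 0.0119 ((644.1346435546875, 82.61634826660156), (439.765380859375, 131.08001708984375), 78.6976318359375)
dark [172.  60.] 154 z 0.0154 [680.9 265.7] [  5.9 128.2] 80.1 mean [692.2 264.1]
dark [233.  78.] 438 z 0.0153 [662.7 175.2] [  8.  127.8] 78.36 mean [666.  174.3]
dark [427.  88.] 231 z 0.0167 [ 646.9 -121.4] [28.2 41.5] 78.96 mean [ 650.9 -118.5]
dark [293. 101.] 127 z 0.0157 [633.6  84.3] [ 7.3 43.5] 78.61 mean [632.7  84.5]
[[0.4621 0.3454 0.0334]
 [0.4496 0.3478 0.0335]
 [0.4363 0.3513 0.0321]] [5.54977304e-01 7.70760444e-02 3.80793747e-04] [0.69091098 0.02863121 0.00882581]
```

The rack fits: 440 x 131 mm, top at 11.9 mm, centre (644, 82.6), y-axis at 78.7°, strips where expected, and the peg on the −y end. Before descending I check clearance round the blocks.

Run:
```python
from h import *
Q=[]
for n in("wrist","scene","side"): Q.append(cloud(cam(n))[::1].reshape(-1,3))
Q=np.vstack(Q); Q=Q[np.isfinite(Q).all(1)]
B={5:(445,353.5,82.6,50),2:(429.4,-59,85.5,45),3:(447,145.5,92.5,55),4:(420.3,-261,80.4,38)}
for k,(x,y,a,w) in B.items():
    a=np.radians(a); d=Q[:,:2]*1000-[x,y]; u=d@[np.cos(a),np.sin(a)]; v=d@[np.sin(a),-np.cos(a)]  # u along, v across (+ ~ +x)
    for s in(1,-1):
        print(k,s,[(lo,round(float(np.percentile(m,98)*1000)) if len(m:=Q[(abs(u)<14)&(s*v>lo)&(s*v<lo+6),2]) else None) for lo in range(w//2+4,64,6)])
    m=(abs(u)<45)&(abs(v)<50)&(Q[:,2]<.12); print("  body max",(Q[m,2].max()*1000).round())
```

```text
5 1 [(29, 1), (35, 1), (41, 2), (47, 2), (53, 2), (59, 1)]
5 -1 [(29, 28), (35, -1), (41, 1), (47, 1), (53, 1), (59, 1)]
  body max 37.0
2 1 [(26, 1), (32, 1), (38, 1), (44, 0), (50, 1), (56, 0), (62, 0)]
2 -1 [(26, 21), (32, 0), (38, 1), (44, 1), (50, 1), (56, 1), (62, 1)]
  body max 33.0
3 1 [(31, 1), (37, 0), (43, 1), (49, 1), (55, 1), (61, 1)]
3 -1 [(31, 38), (37, 0), (43, 1), (49, 0), (55, 1), (61, 1)]
  body max 43.0
4 1 [(23, 0), (29, 1), (35, 1), (41, 0), (47, 1), (53, 1), (59, 2)]
4 -1 [(23, 27), (29, 1), (35, 1), (41, 1), (47, 1), (53, 1), (59, 1)]
  body max 30.0
```

All the finger paths are clear.

```bash
cat > go.py <<'E'
import sys
from h import *
from scipy.spatial.transform import Rotation as Ro
x,y,z,a=map(float,sys.argv[1:5])  # mm, deg
o=bot.get_obs(); w=o["tool_rot"]; R=Ro.from_quat([w[1],w[2],w[3],w[0]]).as_matrix()
s=R.T@(np.array([x,y,z])/10-o["eef_pos"]*100); yaw=np.degrees(np.arctan2(R[1,0],R[0,0]))
sp=-np.radians((a-yaw+90)%180-90)
print("t",round(o["t"],2),"q7",o["q"][6].round(2),"yaw",yaw.round(2),"shift cm",s.round(2),"spin",sp.round(3),"alt",(sp-np.sign(sp)*np.pi).round(3),"rows",max(np.linalg.norm(s)/4.17,abs(sp)/.125).round(1))
E
python3 go.py 445 353.5 100 82.6
```

```text
t 2.33 q7 -1.85 yaw -0.12 shift cm [-10.55 -30.59  25.12] spin -1.444 alt 1.698 rows 11.6
```

```bash
python3 -m jog '[[-10.55,-30.6,25.1,-1.444],[-10.55,-30.6,25.1,-1.444],[-10.55,-30.6,25.1,-1.444],[-10.55,-30.6,25.1,-1.444],[-10.55,-30.6,25.1,-1.444],[-10.55,-30.6,25.1,-1.444],[-10.55,-30.6,25.1,-1.444],[-10.55,-30.6,25.1,-1.444],[-10.55,-30.6,25.1,-1.444],[-10.55,-30.6,25.1,-1.444],[-10.55,-30.6,25.1,-1.444],[-10.55,-30.6,25.1,-1.444],[-10.55,-30.6,25.1,-1.444],[-10.55,-30.6,25.1,-1.444],[-10.55,-30.6,25.1,-1.444],[-10.55,-30.6,25.1,-1.444]]'
python3 go.py 445 353.5 8 82.6; python3 -c "
from m import *
c,P=blocks('wrist')"
```

```text
t: 3.67
eef_pos: [0.4452, 0.3543, 0.1007]
tool_rot: [0.0, 0.751, 0.66, 0.0]
contact_force: [0.6, -0.0, 0.2]
gripper_width: 1.001
grasp_force: 0.0
t 3.67 q7 -1.31 yaw 82.57 shift cm [-0.08 -0.02  9.27] spin -0.001 alt 3.141 rows 2.2
wrist px [529.  54.] n 1471 top 54.1 c [590.8 444.2] size [  1.8 165.6] ang 60.8
wrist px [36. 98.] n 1460 top 45.8 c [256.4 461. ] size [31.4  6.6] ang 32.6
wrist px [318. 213.] n 6257 top 34.4 c [444.4 352.4] size [76.  50.1] ang 82.2
wrist px [635. 254.] n 150 top 20.4 c [719.5 277.1] size [20.4 10.4] ang 80.1
```

```bash
python3 -m jog '[[-0.17,0.05,3.5,0],[-0.17,0.05,7,0],[-0.17,0.05,8.5,0],[-0.17,0.05,9.2,0],[-0.17,0.05,9.2,0]]'
python3 -m jog '[[0,0,0,0],[0,0,0,0],[0,0,0,0],[0,0,0,0],[0,0,0,0],[0,0,0,0],[0,0,0,0],[0,0,0,0]]' 1 40
python3 -m jog '[[0,0,-3,0],[0,0,-7,0],[0,0,-11,0],[0,0,-11,0]]'
python3 go.py 616.2 -57.1 115 -11.3
```

```text
t: 4.13
eef_pos: [0.4443, 0.3526, 0.0074]
tool_rot: [-0.0, 0.751, 0.661, -0.001]
contact_force: [-0.3, -0.2, -0.1]
gripper_width: 0.998
grasp_force: 0.0
t: 4.8
eef_pos: [0.4459, 0.354, 0.01]
tool_rot: [0.0, 0.751, 0.661, 0.001]
contact_force: [0.0, -1.2, 6.3]
gripper_width: 0.575
grasp_force: 42.3
t: 5.13
eef_pos: [0.4478, 0.357, 0.1262]
tool_rot: [0.0, 0.75, 0.661, 0.006]
contact_force: [0.7, 1.8, -0.9]
gripper_width: 0.58
grasp_force: 42.4
t 5.13 q7 -1.29 yaw 82.73 shift cm [-38.95  21.93   0.94] spin -1.5 alt 1.641 rows 12.0
```

```bash
python3 -m jog '[[-39,21.9,0.9,1.641],[-39,21.9,0.9,1.641],[-39,21.9,0.9,1.641],[-39,21.9,0.9,1.641],[-39,21.9,0.9,1.641],[-39,21.9,0.9,1.641],[-39,21.9,0.9,1.641],[-39,21.9,0.9,1.641],[-39,21.9,0.9,1.641],[-39,21.9,0.9,1.641],[-39,21.9,0.9,1.641],[-39,21.9,0.9,1.641],[-39,21.9,0.9,1.641],[-39,21.9,0.9,1.641],[-39,21.9,0.9,1.641],[-39,21.9,0.9,1.641],[-39,21.9,0.9,1.641]]'
python3 go.py 616.2 -57.1 24 -11.3
python3 - <<'E'
from r import *
c,P=rack(); save(c,"w2")
E
```

```text
t: 6.55
eef_pos: [0.6127, -0.0609, 0.1095]
tool_rot: [-0.0, 0.995, -0.097, 0.0]
contact_force: [0.3, 0.3, -0.9]
gripper_width: 0.578
grasp_force: 42.3
t 6.55 q7 -1.91 yaw -11.1 shift cm [ 0.27 -0.44  8.55] spin 0.004 alt -3.138 rows 2.1
board z 0.0118 ((638.6234130859375, 52.91143798828125), (380.0774230957031, 130.5574493408203), 78.76060485839844)
dark [142. 170.] 843 z 0.0154 [646.7  80.5] [  8.2 125.3] 79.07 mean [668.1  75.9]
dark [256. 180.] 918 z 0.0155 [635.8 -13.2] [  6.9 108.9] 78.75 mean [641.3 -14.1]
dark [380. 143.] 662 z 0.0163 [ 642.1 -108.3] [28.  58.7] 52.49 mean [ 652.8 -117.8]
dark [ 25. 134.] 96 z 0.0141 [714.  162.4] [ 7.2 25.2] 80.39 mean [716.2 160.5]
```

View pics/w2.png

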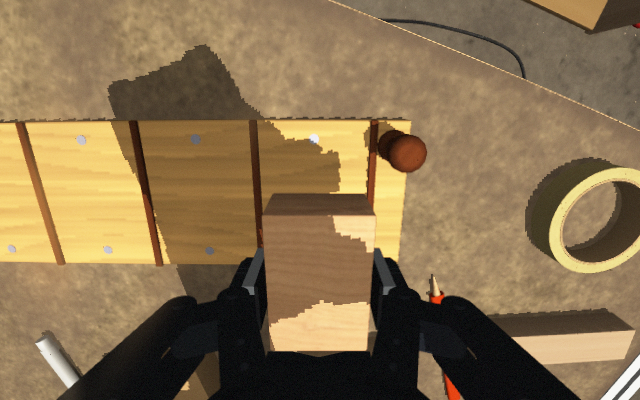

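The block is held square, at about (320,275), above bay 1, between the strip at column 256 and the peg strip at column 375. I check how it sits in the hand along its length.

```bash
cat > held.py <<'E'
import sys
from h import *
from scipy.spatial.transform import Rotation as Ro
L,W,H,g=map(float,sys.argv[1:5])  # mm; g = TCP height when gripped
o=bot.get_obs(); w=o["tool_rot"]; R=Ro.from_quat([w[1],w[2],w[3],w[0]]).as_matrix()
c=cam("wrist"); P=cloud(c); hsv=cv2.cvtColor(c["pixels"],cv2.COLOR_RGB2HSV)
T=((P-o["eef_pos"])@R)*1000   # tool frame
ok=(abs(T[...,1])<W/2+8)&(T[...,0]>10)&(T[...,0]<L/2+15)&(T[...,2]<g+5)&(T[...,2]>g-H-8)&(hsv[...,1]>50)&(c["depth"]>0)
p=T[ok]; top=np.percentile(p[:,2],5); t=p[abs(p[:,2]-top)<5]
print("yaw",np.degrees(np.arctan2(R[1,0],R[0,0])).round(2),"top z(tool)",top.round(1),"bottom(tool)",(top+H).round(1),"front x",np.percentile(t[:,0],99.5).round(1),"-> centre x",(np.percentile(t[:,0],99.5)-L/2).round(1),
 "y range",np.percentile(t[:,1],[1,99]).round(1),"rect",[np.round(v,1) for v in cv2.minAreaRect(t[:,:2].astype(np.float32))])
E
python3 held.py 75 50 34 10; python3 go.py 616.2 -57.1 24 -11.3
```

```text
yaw -11.14 top z(tool) -24.5 bottom(tool) 9.5 front x 35.3 -> centre x -2.2 y range [-24.6  24.3] rect [array([22.8, -0.4]), array([25.5, 51.7]), np.float64(0.0)]
t 6.65 q7 -1.91 yaw -11.18 shift cm [ 0.26 -0.47  8.54] spin 0.002 alt -3.139 rows 2.1
```

```bash
python3 -m jog '[[0.46,-0.47,3.5,0],[0.46,-0.47,6.5,0],[0.46,-0.47,7.8,0],[0.46,-0.47,8.3,0],[0.46,-0.47,8.6,0],[0.46,-0.47,8.7,0],[0.46,-0.47,8.7,0],[0.46,-0.47,8.7,0]]'; python3 held.py 75 50 34 10;  python3 go.py 616.2 -57.1 22 -11.3
```

```text
t: 7.32
eef_pos: [0.6192, -0.058, 0.0238]
tool_rot: [-0.0, 0.995, -0.098, 0.001]
contact_force: [-0.2, -0.6, -0.6]
gripper_width: 0.575
grasp_force: 42.2
yaw -11.3 top z(tool) -24.3 bottom(tool) 9.7 front x 35.2 -> centre x -2.3 y range [-24.6  24.2] rect [array([22.7, -0.4]), array([25.5, 51.7]), np.float64(0.0)]
t 7.37 q7 -1.95 yaw -11.31 shift cm [-0.3  -0.03  0.16] spin -0.0 alt 3.141 rows 0.1
```

```bash
python3 -m jog '[[-0.05,0,0.1,0],[-0.05,0,0.2,0],[-0.05,0,0.2,0]]'
python3 -m jog '[[0,0,0,0],[0,0,0,0],[0,0,0,0],[0,0,0,0],[0,0,0,0]]' -0.5
python3 -m jog '[[0,0,-3,0],[0,0,-7,0],[0,0,-11,0],[0,0,-15,0],[0,0,-15,0]]' -1
python3 - <<'E'
from m import *
from r import rack
blocks("wrist"); c,P=rack(); save(c,"w3")
E
python3 go.py 429.4 -59 100 85.5
```

```text
t: 7.62
eef_pos: [0.6184, -0.0578, 0.022]
tool_rot: [0.0, 0.995, -0.098, 0.001]
contact_force: [-2.7, -0.5, 8.9]
gripper_width: 0.577
grasp_force: 43.5
t: 8.03
eef_pos: [0.6176, -0.0578, 0.0202]
tool_rot: [-0.0, 0.995, -0.098, -0.0]
contact_force: [0.3, -0.0, 0.4]
gripper_width: 0.753
grasp_force: 0.0
t: 8.45
eef_pos: [0.6227, -0.0576, 0.179]
tool_rot: [-0.0, 0.995, -0.099, 0.007]
contact_force: [2.2, 1.1, 0.9]
gripper_width: 1.003
grasp_force: 0.0
wrist px [  2. 154.] n 76 top 20.2 c [725.  266.7] size [ 6.2 23.4] ang 64.1
wrist px [320. 195.] n 3735 top 46.5 c [616.2 -57.2] size [50.  74.9] ang 78.4
wrist px [550. 204.] n 2473 top 25.0 c [ 550.1 -299.5] size [98.8 98.2] ang 69.9
wrist px [533. 309.] n 2188 top 28.5 c [ 419.5 -267.9] size [151.2  39.7] ang 80.9
wrist px [352. 336.] n 2450 top 30.5 c [429.2 -60. ] size [99.7 46. ] ang 86.0
wrist px [225. 340.] n 109 top 40.4 c [458.4  87.5] size [36.8  8.7] ang 7.7
wrist px [159. 376.] n 122 top 40.5 c [423.4 190.9] size [11.5 28.1] ang 5.4
board z 0.0118 ((644.1983642578125, 82.26985168457031), (440.57080078125, 130.55450439453125), 78.65858459472656)
dark [371. 141.] 377 z 0.0164 [ 650.8 -121.7] [25.5 38.2] 79.31 mean [ 654.6 -118.1]
dark [186. 180.] 749 z 0.0155 [644.7  81. ] [  8.1 129. ] 79.05 mean [652.4  79.6]
dark [273. 147.] 283 z 0.0155 [666.5 -19.3] [ 6.9 45.6] 78.96 mean [668.4 -19.6]
dark [ 10. 159.] 407 z 0.0146 [696.4 266.7] [ 15.7 100.2] 78.6 mean [714.  260.1]
dark [101. 182.] 376 z 0.0147 [663.  172.3] [  6.6 127.4] 79.4 mean [668.1 170.8]
dark [360. 214.] 54 z 0.0147 [580.5 -95.3] [ 1.8 52.1] 78.94 mean [578.9 -95.3]
t 8.55 q7 -1.9 yaw -11.31 shift cm [-18.59   3.84   7.16] spin 1.452 alt -1.69 rows 11.6
```

Block 5 sits at (616.2, -57.2), on target to within 1 mm and square. Block 2 is next.

```bash
python3 -m jog '[[-18.6,3.9,7.2,-1.695],[-18.6,3.9,7.2,-1.695],[-18.6,3.9,7.2,-1.695],[-18.6,3.9,7.2,-1.695],[-18.6,3.9,7.2,-1.695],[-18.6,3.9,7.2,-1.695],[-18.6,3.9,7.2,-1.695],[-18.6,3.9,7.2,-1.695],[-18.6,3.9,7.2,-1.695],[-18.6,3.9,7.2,-1.695],[-18.6,3.9,7.2,-1.695],[-18.6,3.9,7.2,-1.695],[-18.6,3.9,7.2,-1.695],[-18.6,3.9,7.2,-1.695],[-18.6,3.9,7.2,-1.695],[-18.6,3.9,7.2,-1.695]]'
python3 go.py 429.2 -60 5 85.8; python3 -c "
from m import *
c,P=blocks('wrist')"
```

```text
t: 9.88
eef_pos: [0.4266, -0.0595, 0.0973]
tool_rot: [-0.001, 0.733, 0.68, -0.001]
contact_force: [0.3, 0.3, 0.4]
gripper_width: 1.001
grasp_force: 0.0
t 9.88 q7 -0.4 yaw 85.67 shift cm [-0.04  0.29  9.23] spin -0.002 alt 3.139 rows 2.2
wrist px [204.  57.] n 3065 top 23.0 c [356.8  55.3] size [19.9 80.4] ang 8.1
wrist px [313.   2.] n 185 top 27.9 c [432.9  83.7] size [ 1.7 22.7] ang 89.5
wrist px [188. 162.] n 184 top 27.4 c [331.6  -8.6] size [28.7  9.3] ang 79.8
wrist px [323. 209.] n 7317 top 30.4 c [429.  -59.7] size [99.8 45.2] ang 85.9
wrist px [571. 196.] n 8367 top 46.4 c [615.2 -57. ] size [50.7 77.7] ang 78.7
wrist px [208. 173.] n 179 top 25.3 c [349.7 -24.2] size [10.2 26.2] ang 50.6
wrist px [173. 177.] n 170 top 28.1 c [317.7 -23.2] size [ 8.4 28.4] ang 63.0
wrist px [117. 245.] n 456 top 37.0 c [266.1 -72.4] size [29.8  5.1] ang 43.3
wrist px [142. 247.] n 115 top 37.8 c [282.3 -74.6] size [7.9 3.3] ang 62.9
wrist px [ 58. 252.] n 180 top 27.1 c [202.8 -77.5] size [ 9.3 11.2] ang 59.8
wrist px [156. 264.] n 211 top 25.3 c [286.2 -96.3] size [ 8.9 19.8] ang 16.6
wrist px [570. 269.] n 120 top 22.6 c [ 640.5 -132. ] size [ 7.3 21. ] ang 20.9
wrist px [333. 347.] n 522 top 28.4 c [ 431.5 -191.1] size [18.8 37.8] ang 85.8
wrist px [479. 391.] n 328 top 24.8 c [ 573.4 -263.8] size [13.3 44.5] ang 62.1
```

```bash
python3 -m jog '[[0,0.25,3.5,0],[0,0.25,7,0],[0,0.25,8.6,0],[0,0.25,9.2,0],[0,0.25,9.2,0]]'
python3 -m jog '[[0,0,0,0],[0,0,0,0],[0,0,0,0],[0,0,0,0],[0,0,0,0],[0,0,0,0],[0,0,0,0],[0,0,0,0]]' 1 40
python3 -m jog '[[0,0,-3,0],[0,0,-7,0],[0,0,-11,0],[0,0,-11,0],[0,0,-11,0]]'
python3 go.py 634.8 36 115 -11.3
```

```text
t: 10.35
eef_pos: [0.429, -0.0593, 0.005]
tool_rot: [-0.001, 0.733, 0.681, -0.001]
contact_force: [-0.2, 0.6, 0.2]
gripper_width: 1.005
grasp_force: 0.0
t: 11.02
eef_pos: [0.431, -0.06, 0.0075]
tool_rot: [0.001, 0.733, 0.681, 0.001]
contact_force: [-1.1, 0.3, 5.9]
gripper_width: 0.518
grasp_force: 40.5
t: 11.43
eef_pos: [0.4319, -0.0604, 0.1188]
tool_rot: [0.003, 0.733, 0.68, 0.001]
contact_force: [-0.4, -0.0, -1.6]
gripper_width: 0.52
grasp_force: 42.4
t 11.43 q7 -0.37 yaw 85.74 shift cm [11.12 19.52  0.48] spin -1.448 alt 1.694 rows 11.6
```

```bash
python3 -m jog '[[11.1,19.5,0.4,1.694],[11.1,19.5,0.4,1.694],[11.1,19.5,0.4,1.694],[11.1,19.5,0.4,1.694],[11.1,19.5,0.4,1.694],[11.1,19.5,0.4,1.694],[11.1,19.5,0.4,1.694],[11.1,19.5,0.4,1.694],[11.1,19.5,0.4,1.694],[11.1,19.5,0.4,1.694],[11.1,19.5,0.4,1.694],[11.1,19.5,0.4,1.694],[11.1,19.5,0.4,1.694],[11.1,19.5,0.4,1.694],[11.1,19.5,0.4,1.694],[11.1,19.5,0.4,1.694],[11.1,19.5,0.4,1.694]]'
python3 held.py 100 45 30 7.5;  python3 go.py 634.8 35.8 20 -11.3
```

```text
t: 12.85
eef_pos: [0.6321, 0.0366, 0.1113]
tool_rot: [0.0, 0.995, -0.097, -0.001]
contact_force: [-0.4, -1.2, -1.5]
gripper_width: 0.516
grasp_force: 42.3
yaw -11.11 top z(tool) -23.0 bottom(tool) 7.0 front x 48.7 -> centre x -1.3 y range [-22.2  21.8] rect [array([29.5, -0.2]), array([47. , 38.9]), np.float64(90.0)]
t 12.9 q7 -2.06 yaw -11.14 shift cm [0.28 0.02 9.16] spin 0.003 alt -3.139 rows 2.2
```

```bash
python3 -m jog '[[0.4,0,3.5,0.003],[0.4,0,6.5,0.003],[0.4,0,8.2,0.003],[0.4,0,8.8,0.003],[0.4,0,9.1,0.003],[0.4,0,9.25,0.003],[0.4,0,9.25,0.003],[0.4,0,9.25,0.003]]'; python3 go.py 634.8 35.8 19 -11.3
```

```text
t: 13.57
eef_pos: [0.6377, 0.0361, 0.0212]
tool_rot: [-0.0, 0.995, -0.099, 0.001]
contact_force: [0.1, -0.8, -0.6]
gripper_width: 0.519
grasp_force: 42.3
t 13.57 q7 -2.09 yaw -11.41 shift cm [-0.28  0.09  0.22] spin -0.002 alt 3.14 rows 0.1
```

```bash
python3 -m jog '[[-0.1,0.06,0.1,0],[-0.1,0.06,0.2,0],[-0.1,0.06,0.2,0]]'
python3 -m jog '[[0,0,0,0],[0,0,0,0],[0,0,0,0],[0,0,0,0],[0,0,0,0]]' -0.4
python3 -m jog '[[0,0,-3,0],[0,0,-7,0],[0,0,-11,0],[0,0,-15,0],[0,0,-15,0]]' -1
python3 -c "
from m import *
blocks('wrist')"
python3 go.py 447 145 110 92.5
```

```text
t: 13.82
eef_pos: [0.6363, 0.0356, 0.0196]
tool_rot: [-0.0, 0.995, -0.099, 0.001]
contact_force: [-2.1, -0.4, 6.9]
gripper_width: 0.516
grasp_force: 43.3
t: 14.23
eef_pos: [0.6355, 0.0356, 0.0178]
tool_rot: [0.0, 0.995, -0.099, 0.0]
contact_force: [-0.5, -0.4, -0.5]
gripper_width: 0.697
grasp_force: 0.0
t: 14.65
eef_pos: [0.6405, 0.0364, 0.1767]
tool_rot: [-0.002, 0.995, -0.1, 0.007]
contact_force: [2.1, -0.1, 1.1]
gripper_width: 1.005
grasp_force: 0.0
wrist px [ 77. 149.] n 416 top 20.6 c [728.7 275.5] size [22.3 25.1] ang 78.2
wrist px [321. 193.] n 4464 top 42.5 c [635.  36.] size [ 45.2 100.2] ang 78.3
wrist px [418. 195.] n 3760 top 46.5 c [615.8 -56.9] size [50.  74.7] ang 78.4
wrist px [612. 210.] n 1294 top 24.9 c [ 545.6 -277.8] size [101.   55.7] ang 8.4
wrist px [587. 311.] n 2701 top 28.6 c [ 421.5 -254.6] size [145.6  39.6] ang 80.2
wrist px [269. 348.] n 1398 top 40.6 c [457.8 133.8] size [37.6 96.5] ang 3.8
t 14.7 q7 -2.04 yaw -11.42 shift cm [-21.02  -6.86   6.13] spin 1.328 alt -1.814 rows 10.6
```

Block 2 is on target at (635, 36). Block 3 is next.

```bash
python3 -m jog '[[-21,-6.8,6.1,-1.814],[-21,-6.8,6.1,-1.814],[-21,-6.8,6.1,-1.814],[-21,-6.8,6.1,-1.814],[-21,-6.8,6.1,-1.814],[-21,-6.8,6.1,-1.814],[-21,-6.8,6.1,-1.814],[-21,-6.8,6.1,-1.814],[-21,-6.8,6.1,-1.814],[-21,-6.8,6.1,-1.814],[-21,-6.8,6.1,-1.814],[-21,-6.8,6.1,-1.814],[-21,-6.8,6.1,-1.814],[-21,-6.8,6.1,-1.814],[-21,-6.8,6.1,-1.814],[-21,-6.8,6.1,-1.814],[-21,-6.8,6.1,-1.814]]'
python3 go.py 447 145 12 92.5; python3 -c "
from m import *
c,P=blocks('wrist')" | grep 'top [34]'
```

```text
t: 16.12
eef_pos: [0.4425, 0.1435, 0.1061]
tool_rot: [-0.001, 0.692, 0.722, -0.001]
contact_force: [0.3, -0.4, -1.3]
gripper_width: 0.999
grasp_force: 0.0
t 16.12 q7 -0.76 yaw 92.38 shift cm [0.13 0.47 9.41] spin -0.002 alt 3.14 rows 2.3
wrist px [325. 206.] n 10842 top 40.4 c [446.5 144.6] size [ 55.3 119.8] ang 2.5
wrist px [534. 319.] n 2341 top 42.1 c [635.1  41.4] size [ 36.5 101.5] ang 77.9
wrist px [479. 390.] n 702 top 46.0 c [603.7 -33.9] size [12.2 42.4] ang 79.8
wrist px [150. 391.] n 97 top 33.6 c [274.5 -64. ] size [9.8 4.8] ang 35.4
```

```bash
python3 -m jog '[[0.1,0.42,3,0],[0.1,0.42,6,0],[0.1,0.42,8.6,0],[0.1,0.42,9.4,0],[0.1,0.42,9.4,0]]'
python3 -m jog '[[0,0,0,0],[0,0,0,0],[0,0,0,0],[0,0,0,0],[0,0,0,0],[0,0,0,0],[0,0,0,0],[0,0,0,0]]' 1 40
python3 -m jog '[[0,0,-3,0],[0,0,-7,0],[0,0,-11,0],[0,0,-11,0],[0,0,-11,0]]'
python3 go.py 653.2 128.9 120 -11.3
```

```text
t: 16.58
eef_pos: [0.4456, 0.1446, 0.0111]
tool_rot: [-0.001, 0.691, 0.722, -0.002]
contact_force: [0.0, -0.4, 0.5]
gripper_width: 1.002
grasp_force: 0.0
t: 17.25
eef_pos: [0.4484, 0.1454, 0.0143]
tool_rot: [0.001, 0.692, 0.722, 0.001]
contact_force: [-1.3, -0.8, 7.9]
gripper_width: 0.636
grasp_force: 42.9
t: 17.67
eef_pos: [0.4491, 0.1452, 0.1255]
tool_rot: [0.002, 0.692, 0.722, 0.002]
contact_force: [-0.7, -0.5, -1.8]
gripper_width: 0.641
grasp_force: 43.8
t 17.67 q7 -0.74 yaw 92.46 shift cm [-2.51 20.31  0.67] spin -1.331 alt 1.811 rows 10.6
```

```bash
python3 -m jog '[[-2.5,20.4,0.5,1.811],[-2.5,20.4,0.5,1.811],[-2.5,20.4,0.5,1.811],[-2.5,20.4,0.5,1.811],[-2.5,20.4,0.5,1.811],[-2.5,20.4,0.5,1.811],[-2.5,20.4,0.5,1.811],[-2.5,20.4,0.5,1.811],[-2.5,20.4,0.5,1.811],[-2.5,20.4,0.5,1.811],[-2.5,20.4,0.5,1.811],[-2.5,20.4,0.5,1.811],[-2.5,20.4,0.5,1.811],[-2.5,20.4,0.5,1.811],[-2.5,20.4,0.5,1.811],[-2.5,20.4,0.5,1.811],[-2.5,20.4,0.5,1.811],[-2.5,20.4,0.5,1.811]]'
python3 held.py 120 55 40 14;  python3 go.py 653.2 128.9 26 -11.3
```

```text
t: 19.17
eef_pos: [0.6516, 0.1288, 0.1169]
tool_rot: [0.0, 0.995, -0.097, -0.001]
contact_force: [-0.0, 0.7, -1.1]
gripper_width: 0.634
grasp_force: 43.7
yaw -11.12 top z(tool) -26.1 bottom(tool) 13.9 front x 58.3 -> centre x -1.7 y range [-27.   26.6] rect [array([34.3, -0.4]), array([48.6, 56.7]), np.float64(0.0)]
t 19.22 q7 -2.18 yaw -11.15 shift cm [ 0.15 -0.05  9.11] spin 0.003 alt -3.139 rows 2.2
```

```bash
python3 -m jog '[[0.2,-0.1,3.5,0.003],[0.2,-0.1,6.5,0.003],[0.2,-0.1,8.2,0.003],[0.2,-0.1,8.7,0.003],[0.2,-0.1,9.0,0.003],[0.2,-0.1,9.1,0.003],[0.2,-0.1,9.1,0.003],[0.2,-0.1,9.1,0.003]]'; python3 go.py 654.9 128.6 26 -11.3
```

```text
t: 19.88
eef_pos: [0.6555, 0.1298, 0.0283]
tool_rot: [-0.0, 0.995, -0.099, 0.001]
contact_force: [0.6, 0.4, -1.1]
gripper_width: 0.635
grasp_force: 43.8
t 19.88 q7 -2.21 yaw -11.41 shift cm [-0.03  0.13  0.23] spin -0.002 alt 3.14 rows 0.1
```

```bash
python3 -m jog '[[0,0.13,0.1,0],[0,0.13,0.22,0],[0,0.13,0.22,0]]'
python3 -m jog '[[0,0,0,0],[0,0,0,0],[0,0,0,0],[0,0,0,0],[0,0,0,0]]' -0.6
python3 -m jog '[[0,0,-3,0],[0,0,-7,0],[0,0,-11,0],[0,0,-15,0],[0,0,-15,0]]' -1
python3 -c "
from m import *
blocks('wrist')"
python3 go.py 420.5 -261 100 80.4
```

```text
t: 20.13
eef_pos: [0.655, 0.1283, 0.0265]
tool_rot: [-0.0, 0.995, -0.099, 0.001]
contact_force: [-2.2, -1.0, 6.7]
gripper_width: 0.637
grasp_force: 44.7
t: 20.55
eef_pos: [0.6541, 0.1283, 0.0245]
tool_rot: [0.0, 0.995, -0.099, -0.0]
contact_force: [-0.3, -0.0, -0.4]
gripper_width: 0.804
grasp_force: 0.0
t: 20.97
eef_pos: [0.6589, 0.1298, 0.184]
tool_rot: [-0.003, 0.995, -0.1, 0.007]
contact_force: [0.8, 1.8, 0.0]
gripper_width: 1.003
grasp_force: 0.0
wrist px [ 68. 175.] n 2468 top 54.1 c [679.2 395.3] size [  3.8 418.3] ang 60.9
wrist px [322. 192.] n 6672 top 52.5 c [653.1 128.8] size [ 55.2 119.3] ang 78.6
wrist px [415. 190.] n 4248 top 42.6 c [634.8  36.3] size [45.2 99.8] ang 78.9
wrist px [164. 155.] n 61 top 20.8 c [722.6 285.2] size [12.8  7.7] ang 15.2
wrist px [510. 193.] n 3522 top 46.6 c [615.6 -56.8] size [51.3 75.4] ang 78.4
wrist px [620. 309.] n 969 top 28.5 c [ 428.7 -210.3] size [56.8 39.4] ang 80.9
wrist px [473. 392.] n 68 top 27.1 c [328.1 -17.9] size [21.2 17.8] ang 41.3
t 21.02 q7 -2.16 yaw -11.43 shift cm [-15.55  42.98   7.69] spin 1.539 alt -1.603 rows 12.3
```

Block 3 is placed on target at (653, 129). Block 4 is last.

```bash
python3 -m jog '[[-15.5,43,7.6,-1.603],[-15.5,43,7.6,-1.603],[-15.5,43,7.6,-1.603],[-15.5,43,7.6,-1.603],[-15.5,43,7.6,-1.603],[-15.5,43,7.6,-1.603],[-15.5,43,7.6,-1.603],[-15.5,43,7.6,-1.603],[-15.5,43,7.6,-1.603],[-15.5,43,7.6,-1.603],[-15.5,43,7.6,-1.603],[-15.5,43,7.6,-1.603],[-15.5,43,7.6,-1.603],[-15.5,43,7.6,-1.603],[-15.5,43,7.6,-1.603],[-15.5,43,7.6,-1.603],[-15.5,43,7.6,-1.603]]'
python3 go.py 420.5 -261 4 80.4; python3 -c "
from m import *
c,P=blocks('wrist'); save(c,'w4')" | grep 'top [23]'
```

```text
t: 22.43
eef_pos: [0.4175, -0.2617, 0.0985]
tool_rot: [-0.0, 0.764, 0.645, 0.0]
contact_force: [-0.2, -0.1, 0.7]
gripper_width: 1.005
grasp_force: 0.0
t 22.43 q7 -0.0 yaw 80.39 shift cm [0.12 0.28 9.45] spin -0.0 alt 3.141 rows 2.3
wrist px [83. 14.] n 410 top 25.2 c [286.4 -97.6] size [ 9.6 19.2] ang 9.7
wrist px [14. 16.] n 204 top 27.9 c [238.3 -90. ] size [8.1 6.8] ang 6.7
wrist px [323. 200.] n 9669 top 28.5 c [ 420.5 -263.1] size [160.3  38.2] ang 80.7
wrist px [489. 223.] n 4615 top 24.8 c [ 549.9 -299.5] size [97.2 98.5] ang 34.2
```

View pics/w4.png

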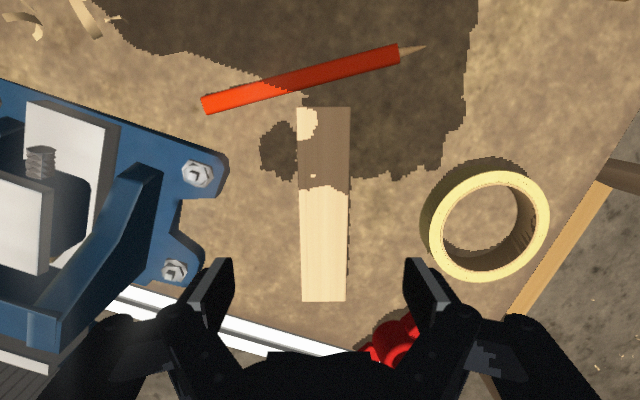

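The picture shows block 4 at (323,200). The vise flange at (225,160) and the tape at (485,225) are both clear of the fingers if I open them only part way.

```bash
python3 -m jog '[[-0.08,0.26,2,-0.003],[-0.08,0.26,4,-0.003],[-0.08,0.26,7,-0.003],[-0.08,0.26,8.8,-0.003],[-0.08,0.26,9.45,-0.003],[-0.08,0.26,9.45,-0.003]]' -0.4
python3 -m jog '[[0,0,0,0],[0,0,0,0],[0,0,0,0],[0,0,0,0],[0,0,0,0],[0,0,0,0],[0,0,0,0],[0,0,0,0]]' 1 40
python3 -m jog '[[0,0,-3,0],[0,0,-7,0],[0,0,-11,0],[0,0,-11,0],[0,0,-11,0]]'
python3 go.py 671.9 222.1 120 -11.3
```

```text
t: 22.98
eef_pos: [0.4189, -0.2627, 0.0029]
tool_rot: [-0.001, 0.762, 0.647, -0.0]
contact_force: [-0.0, -0.2, -0.3]
gripper_width: 0.697
grasp_force: 0.0
t: 23.65
eef_pos: [0.4206, -0.2642, 0.0054]
tool_rot: [0.001, 0.763, 0.647, 0.0]
contact_force: [-0.2, 0.5, 6.8]
gripper_width: 0.437
grasp_force: 41.6
t: 24.07
eef_pos: [0.4209, -0.2649, 0.1168]
tool_rot: [0.003, 0.763, 0.646, 0.001]
contact_force: [-0.3, 0.0, -1.7]
gripper_width: 0.433
grasp_force: 40.9
t 24.07 q7 0.02 yaw 80.55 shift cm [52.16 16.76 -0.38] spin -1.538 alt 1.603 rows 13.1
```

```bash
python3 -m jog '[[52.1,16.8,-0.4,1.603],[52.1,16.8,-0.4,1.603],[52.1,16.8,-0.4,1.603],[52.1,16.8,-0.4,1.603],[52.1,16.8,-0.4,1.603],[52.1,16.8,-0.4,1.603],[52.1,16.8,-0.4,1.603],[52.1,16.8,-0.4,1.603],[52.1,16.8,-0.4,1.603],[52.1,16.8,-0.4,1.603],[52.1,16.8,-0.4,1.603],[52.1,16.8,-0.4,1.603],[52.1,16.8,-0.4,1.603],[52.1,16.8,-0.4,1.603],[52.1,16.8,-0.4,1.603],[52.1,16.8,-0.4,1.603],[52.1,16.8,-0.4,1.603],[52.1,16.8,-0.4,1.603],[52.1,16.8,-0.4,1.603]]'
python3 held.py 160 38 28 5;  python3 go.py 671.9 222.1 18 -11.3
```

```text
t: 25.65
eef_pos: [0.6701, 0.2205, 0.1177]
tool_rot: [0.001, 0.995, -0.099, -0.0]
contact_force: [-0.2, -0.5, -0.6]
gripper_width: 0.437
grasp_force: 40.8
yaw -11.37 top z(tool) -23.2 bottom(tool) 4.8 front x 79.7 -> centre x -0.3 y range [-18.8  18.3] rect [array([44.9, -0.4]), array([69.7, 39.7]), np.float64(0.1)]
t 25.7 q7 -2.29 yaw -11.36 shift cm [ 0.14 -0.17  9.99] spin -0.001 alt 3.141 rows 2.4
```

```bash
python3 -m jog '[[0.1,-0.2,3.5,0],[0.1,-0.2,7,0],[0.1,-0.2,9,0],[0.1,-0.2,9.5,0],[0.1,-0.2,9.8,0],[0.1,-0.2,9.9,0],[0.1,-0.2,9.9,0],[0.1,-0.2,9.9,0]]'; python3 go.py 672.2 221.9 16.8 -11.3
```

```text
t: 26.37
eef_pos: [0.673, 0.225, 0.0211]
tool_rot: [-0.001, 0.995, -0.098, 0.001]
contact_force: [-0.9, 0.3, -0.0]
gripper_width: 0.434
grasp_force: 40.8
t 26.37 q7 -2.31 yaw -11.26 shift cm [-0.02  0.32  0.43] spin 0.001 alt -3.141 rows 0.1
```

```bash
python3 -m jog '[[0,0.28,0.1,0],[0,0.28,0.25,0],[0,0.28,0.25,0],[0,0.28,0.25,0]]';python3 go.py 672.2 221.9 16.8 -11.3
```

```text
t: 26.7
eef_pos: [0.6719, 0.2214, 0.0175]
tool_rot: [0.0, 0.995, -0.098, 0.001]
contact_force: [0.6, -2.2, 4.7]
gripper_width: 0.437
grasp_force: 41.4
t 26.7 q7 -2.31 yaw -11.26 shift cm [ 0.02 -0.05  0.07] spin 0.001 alt -3.141 rows 0.0
```

Contact is light and the pose is right, so I release, retreat and look.

```bash
python3 -m jog '[[0,0,0,0],[0,0,0,0],[0,0,0,0],[0,0,0,0],[0,0,0,0]]' -0.3
python3 -m jog '[[0,0,-3,0],[0,0,-7,0],[0,0,-11,0],[0,0,-15,0],[-5,10,-22,0],[-5,10,-22,0],[-5,10,-22,0],[-5,10,-22,0]]'
python3 - <<'E'
from m import *
c,P=blocks('wrist'); save(c,'w5'); 
import r; r.rack()
blocks('scene'); blocks('side')
E
```

```text
t: 27.12
eef_pos: [0.6709, 0.222, 0.0164]
tool_rot: [0.0, 0.995, -0.098, -0.0]
contact_force: [-0.0, 0.4, -0.0]
gripper_width: 0.645
grasp_force: 0.0
t: 27.78
eef_pos: [0.602, 0.128, 0.2408]
tool_rot: [0.001, 0.995, -0.101, 0.002]
contact_force: [-0.2, -0.7, -0.2]
gripper_width: 0.65
grasp_force: 0.0
wrist px [ 78. 179.] n 2010 top 54.1 c [591.3 444.5] size [  4.7 537.6] ang 60.7
wrist px [226. 124.] n 4940 top 40.7 c [672.5 222. ] size [ 40.1 159.2] ang 78.4
wrist px [308. 128.] n 5538 top 52.7 c [653.8 128.6] size [ 55.4 119. ] ang 78.4
wrist px [392. 128.] n 3543 top 42.7 c [635.1  36.6] size [45.4 98.9] ang 78.2
wrist px [476. 131.] n 2953 top 46.7 c [615.4 -56.4] size [51.1 75. ] ang 78.3
wrist px [629. 153.] n 600 top 25.1 c [ 545.8 -262.8] size [84.1 27.5] ang 6.0
wrist px [375. 325.] n 96 top 22.1 c [352.9  92.6] size [14.7 19.8] ang 7.5
board z 0.012 ((635.7198486328125, 34.789276123046875), (344.1184387207031, 158.12977600097656), 78.93170166015625)
dark [513. 100.] 528 z 0.0163 [ 606.2 -113.1] [ 29.8 125.9] 78.84 mean [ 639.6 -115.2]
dark [425. 126.] 66 z 0.0138 [628.7  -7
[... 532 characters left out ...]
 [288. 206.] n 610 top 51.5 c [650.  131.4] size [ 55.  124.6] ang 77.8
scene px [259. 215.] n 491 top 39.9 c [670.3 223.5] size [ 40.  164.8] ang 78.7
scene px [367. 249.] n 83 top 22.1 c [351.3  65.5] size [18.6 74.3] ang 8.7
side px [292. 148.] n 175 top 53.9 c [ 953.  -551.4] size [376.1  48.8] ang 54.0
side px [367. 182.] n 138 top 24.1 c [ 550.4 -294.9] size [98.7 97.5] ang 88.2
side px [293. 205.] n 1457 top 50.9 c [644.1  43.3] size [244.5 122.8] ang 83.5
side px [254. 223.] n 653 top 39.8 c [672.6 224. ] size [ 41.5 161.3] ang 79.2
side px [383. 229.] n 70 top 22.3 c [357.2  60.6] size [17.3 78.2] ang 9.8
side px [273. 367.] n 178 top 54.4 c [315.6 666.5] size [  1.8 175.7] ang 61.0
```

View pics/w5.png

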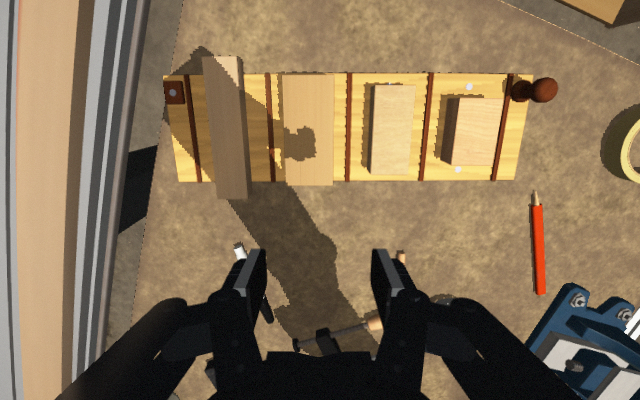

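The picture shows all four blocks in order from the peg at (540,90), at columns 475, 392, 308 and 228, each flat and parallel to the strips. All are within about 1 mm of their bay centres.

```bash
python3 -c "
from station import bot
print(bot.hand_in())"
```

```text
the job is handed in; nothing more can be done
None
```

All four blocks are in the rack in order, shortest by the peg, lying flat and within about 1 mm of their bay centres by the wrist camera; I handed the job in at about 28 s of the 99 s, and no verdict came back.

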